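Walk the tube block round to face the scanner fence

ROBOT

A 6-joint arm with a two-finger parallel gripper is mounted at the origin on the work surface. World frame = base frame: x ahead of the robot, y to its left, z up, the work surface at z = 0. Lengths are in m, angles in rad, forces in N, time in s.
With the tool pointing down it reaches from about 0.35 to 0.775 m from the base axis. Payload 5.5 kg.
Tool frame: the origin (TCP) lies where the fingers leave the gripper's body, on its centre line; the fingertips stand 73 mm ahead of it and the grasp point (between the pads) lies 54 mm ahead of it; z points along the fingers, y is the direction in which the jaws open and shut (so a half turn about z gives the same grasp; the last joint's range is limited). The gripper opens to 85 mm and grips with 20 to 120 N. Pads are 22 mm wide; open, the fingers measure 114 mm over their backs; the gripper's body (76 mm by 85 mm) begins 54 mm behind the grasp point. The pads swing forward as they close: fully open they stand 13 mm farther back than shut.
Start: joints at [-1.399, 0.313, 0.046, 1.304, 0, 1.431], TCP at [0.176, -0.547, 0.304] pointing down, gripper open.
Joint ranges: [-2.76, 2.76], [-0.86, 1.69], [-1.03, 1.26], [-2.2, 2.34], [-1.47, 1.5], [-3.14, 3.14]. Speed limits (rad/s): [2.57, 2.57, 3.14, 3.14, 3.14, 3.14].

INTERFACE

Orientations are given as a unit quaternion [w, x, y, z].
In Python, from workcell import env, read_camera, job, cut_out gives the robot as it stands.
- The arm moves only by the tool servo_tool, never from a script. Its argument "deltas" is a list of rows, each an object of numbers: "dx", "dy", "dz": the shift along the world's x, y, z in mm; "rx", "ry", "rz": the turn, a rotation vector about the world's x, y, z in rad; "fingers": the closure, from -1 (fully open) to 1 (shut). A call has 1 to 8 rows; each row shifts and turns the commanded pose from where the row before left it; what a row does not reach is not made up. A row lasts 1/10 s, in which the tool goes at most 50 mm and 8.59 degrees, less where a joint would pass 70% of its speed; a pose out of reach is approached as far as the arm can. A call is refused whole if a number of a shift passes 50 or a number of a turn 0.15, either way. A call with a gripper value outside its range is refused whole. The fingers move at their own pace and stop on an object; "newtons" is the grip in N (left out, the last holds). Time passes only in rows, so rows that do not move let the fingers close. It gives the time, the measured TCP pose, the force and the opening at its end, in the units of the state.
- env.get_state(): the state, without advancing time (a new reading comes with each control period).
- read_camera(name): name is "scene" or "top"; returns a dict with "img" (420x560x3 uint8, red, green, blue), "intrinsics" (3x3 intrinsics, pixels), "extrinsics" (4x4, takes a point from camera to world coordinates). Camera axes: x right, y down, z forward; pixel columns grow to the right and rows downward; lengths in m; the calibration is good to about 2 mm. A picture is of the moment at which its call begins. There is no depth.
- job.hand_in(): hands the job in, once; it reports no verdict.
Trained networks look in the newest picture that a camera, given by its name, has taken for a name from the list of things; names that differ only in an ending like _2 or _b are one class to them, and where a whole thing is asked for, a point or a joint stands for the part that bears it (a point fixed in the world has none). Each returns a list of dicts, best first, with "confidence" (0 to 1); they miss things now and then, are a little off and sometimes report something else, mostly with a low value. They report only what shows in the picture. A call takes as long as a camera call. They do not tell look-alikes from the thing itself.
- cut_out(target, camera): "region" (420x560 bool, what is visible of it) and "extent" ([left, top, right, bottom] in pixels, round what is visible of it).
The state is a dict: "clock": time; "joint_pos": joint angles; "qvel": joint speeds; "tau": joint torques, N m; "tcp_pos": TCP position; "orientation": TCP orientation; "wrist_force": force on the tool from outside, world axes, zero at the start; "ft_torque": the same for the moment, N m; "finger_gap": finger opening in m.
Only numpy, scipy, OpenCV 4.12 (cv2) and the standard library are available. Lean on these libraries where they do the work, as an engineer would, in place of code of your own. Each camera call takes 0.05 s, during which the arm holds its last target. There are 200 camera calls.

TASK

The heavy aluminium tube block stands askew in front of the scanner fence. With fingertip pushes on the corners at its two ends, first turn it square to the fence while it is still well clear of it, its plain long side facing the fence and the thermometer side facing away; then push it on, one corner after the other, until the plain side is flush against the fence with neither end of the block overhanging the fence. Do not lift or tip the block, never touch the thermometer, do not drive a corner of the block into the fence, and leave the jar, the dropper bottle and the carton alone.

Things in the scene. Friction and masses are not known exactly. Their poses are not given: they have to be found in the camera images.
- block: Loose aluminium tube block, 90 mm (its x) by 140 mm (its y), 42 mm high, about 0.9 kg, dark wells on top; slides with 5 to 10 N. Origin: centre of underside. +x long side: plain, must face the fence; -x long side: thermometer. Square when its axes match the fence's. Starts 0.6 to 1.2 rad counter-clockwise (from above) of square, centre 105 to 125 mm before the fence, +y end nearest the robot.
- block_back (a point): Middle of the block's plain (+x) long side, 45 mm from the block's centre along its x and 21 mm above its underside; axes as the block's.
- thermometer: White plastic thermometer fixed on the middle of the block's -x long side: 40 mm wide (block's y), 8 to 36 mm above the bench, standing 16 mm out. Delicate: not to be touched. 50 mm of bare side remains at each end. Origin: middle of its mounting face, 22 mm up; axes as the block's.
- fence: Fixed scanner fence on the bench: a steel strip 260 mm long (along its y) and 24 mm high, with a grey scanner bar 46 mm high and 200 mm long behind it (12 to 54 mm behind the face). Origin on the bench at the middle of the fence's working face; the face looks along its -x (towards the robot) and runs along its y.
- jar: Bystander: white jar, 64 mm across, 60 mm high, standing loose. Origin at the centre of its underside.
- dropper: Bystander: amber dropper bottle, 34 mm across, 64 mm high, standing loose. Origin at the centre of its underside.
- carton: Bystander: small closed white carton, 60 by 85 mm and 45 mm high, lying loose. Origin at the centre of its underside.
Not all that is in view belongs to the job. Several things look just like the block: the one meant starts farthest from the robot's base.

How it is judged:
By the outcome, as a careful person would: the job done as asked, in the order asked, and still so for the second after the job is handed in, with the robot touching nothing.
It also fails if it takes over 72 s, if anything falls off the work surface, if the arm or the gripper's body presses on something with over 40 N, if the wrist force passes 120 N, or if a joint passes its speed limit or range.

## Working session

There is one attempt and no reset: what is moved stays moved. The work goes in short steps, Python scripts to look and compute and a tool call to move; the robot and the scene stay as the last step left them, time stands still between calls to the robot, and variables do not carry over. Pictures are saved under pics/ and viewed, about 8 in all and at most 12, crops included, and the job is handed in when it is done.

Besides the shell and the picture viewer there is one more tool, called after "Request:" as name([rows], argument=value, ...), one row to a line, values as JSON. servo_tool: Moves the arm, as the interface text tells. Its arguments: {"type":"object","properties":{"deltas":{"type":"array"},"newtons":{"type":"number"}},"required":["deltas"]}

```bash
mkdir -p pics; ls
python3 - <<'E'
from workcell import env, read_camera, job, cut_out
import cv2,numpy as np
for c in ("scene","top"):
    r=read_camera(c); cv2.imwrite(f"pics/{c}0.png",r["img"][:,:,::-1]); print(c,np.round(r["intrinsics"],1).tolist(),np.round(r["extrinsics"],4).tolist())
    for t in ("block","thermometer","fence","jar","dropper","carton"):
        print(t,[(round(d["confidence"],2),[int(v) for v in d["extent"]]) for d in cut_out(t,c)])
s=env.get_state();print(s["clock"],s["tcp_pos"],s["orientation"],s["finger_gap"])
E
```

```text
pics
scene [[441.2, 0.0, 282.4], [0.0, 441.2, 208.4], [0.0, 0.0, 1.0]] [[-0.5222, 0.4814, -0.704, 1.2783], [0.8525, 0.3174, -0.4153, 0.4273], [0.0235, -0.817, -0.5762, 0.6403], [0.0, 0.0, 0.0, 1.0]]
block [(0.8, [319, 198, 393, 244]), (0.62, [285, 159, 343, 191]), (0.58, [227, 196, 291, 234])]
thermometer []
fence [(0.95, [179, 215, 285, 285])]
jar [(0.98, [181, 171, 200, 201])]
dropper [(0.67, [329, 264, 346, 296])]
carton [(0.91, [204, 153, 236, 178])]
top [[517.6, 0.0, 277.2], [0.0, 517.6, 211.9], [0.0, 0.0, 1.0]] [[0.0261, -0.9801, 0.1968, 0.3452], [-0.9996, -0.0276, -0.0052, 0.0011], [0.0105, -0.1966, -0.9804, 0.9718], [0.0, 0.0, 0.0, 1.0]]
block [(0.75, [260, 155, 355, 238]), (0.72, [243, 274, 332, 362]), (0.67, [144, 199, 233, 289])]
thermometer [(0.77, [309, 211, 332, 232]), (0.77, [202, 254, 226, 271]), (0.45, [298, 330, 316, 350])]
fence [(0.92, [235, 104, 367, 152])]
jar [(0.94, [402, 180, 437, 213]), (0.28, [261, 155, 352, 239])]
dropper [(0.93, [157, 126, 179, 149])]
carton [(0.57, [392, 243, 454, 295])]
0.7 [ 0.17639969 -0.54732317  0.30395525] [ 9.06563469e-05  9.87873220e-01  1.55262656e-01 -2.48398771e-06] 0.085508240502893
```

View pics/top0.png

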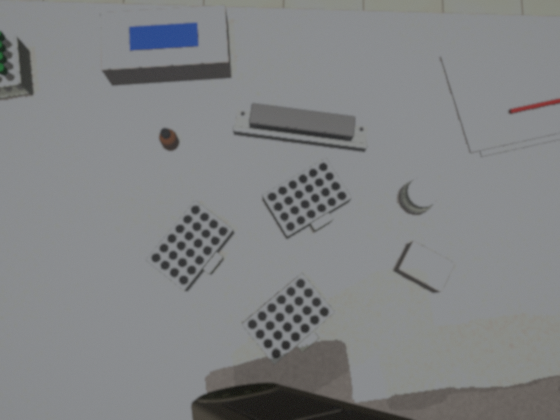

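Run:
```python
import cv2
a=cv2.imread("pics/top0.png")[90:250,140:460]
cv2.imwrite("pics/crop0.png",cv2.resize(a,None,fx=2.5,fy=2.5,interpolation=cv2.INTER_CUBIC))
```

```text
(no output)
```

View pics/crop0.png

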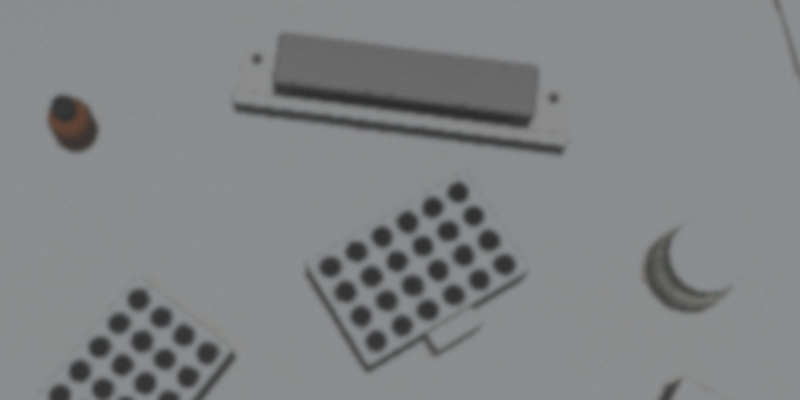

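The top view shows the meant block (farthest out) in front of the fence at about (305,198). The fence face runs from (234,132) to (366,149), with the thermometer at (320,222) on the robot side. The dropper is at (168,138) and the jar at (420,195).

```bash
cat > h.py <<'E'
from workcell import env, read_camera, job, cut_out
import cv2, numpy as np
def unproj(r,uv,z):
    K,E=r["intrinsics"],r["extrinsics"]
    uv=np.atleast_2d(np.array(uv,float)); d=np.c_[uv,np.ones(len(uv))]@np.linalg.inv(K).T@E[:3,:3].T
    return (E[:3,3]+d*((z-E[2,3])/d[:,2:]))[:,:2]*1000
def proj(r,P):
    E=np.linalg.inv(r["extrinsics"]); p=(np.atleast_2d(P)/1000)@E[:3,:3].T+E[:3,3]; p=p@r["intrinsics"].T; return p[:,:2]/p[:,2:]
def wells(r,center,rad=95):
    g=cv2.cvtColor(r["img"],cv2.COLOR_RGB2GRAY); g=cv2.resize(g,None,fx=3,fy=3,interpolation=cv2.INTER_CUBIC)
    th=cv2.adaptiveThreshold(g,255,cv2.ADAPTIVE_THRESH_MEAN_C,cv2.THRESH_BINARY_INV,45,14)
    n,l,s,c=cv2.connectedComponentsWithStats(th)
    ok=[i for i in range(1,n) if 150<s[i,4]<800 and max(s[i,2:4])<1.7*min(s[i,2:4]) and s[i,4]>.6*s[i,2]*s[i,3]]
    p=unproj(r,(c[ok]+.5)/3-.5,.042)
    return p[np.linalg.norm(p-center,axis=1)<rad]
R=lambda a:np.array([[np.cos(a),-np.sin(a)],[np.sin(a),np.cos(a)]])
E
python3 - <<'E'
from h import *
r=read_camera("top")
f=unproj(r,[[140+235/2.5,90+102/2.5],[140+566/2.5,90+146/2.5]],.024); fb=unproj(r,[[140+235/2.5,90+109/2.5],[140+563/2.5,90+153/2.5]],0)
print(f,fb,np.linalg.norm(f[1]-f[0]),np.linalg.norm(fb[1]-fb[0]))
q=np.array([[330,267],[458,191],[505,265],[376,342]])/2.5+[140,90]
w=unproj(r,q,.042);print(w,w.mean(0))
p=wells(r,w.mean(0)); print(len(p),cv2.minAreaRect(p.astype(np.float32)));print(p.round(0).tolist())
for t,z in(("jar",.06),("dropper",.064),("carton",.045)):
    e=cut_out(t,"top")[0]; b=e["extent"]; print(t,unproj(r,[[b[0],b[1]],[b[2],b[3]]],z).round().tolist())
E
```

```text
[[ 692.43692615   83.29944434]
 [ 664.51034171 -171.87295268]] [[ 695.41689953   85.13524773]
 [ 666.76966645 -173.84516997]] 256.6960192973776 260.560013651184
[[ 559.97538038    6.37027522]
 [ 620.89862662  -87.53918955]
 [ 565.17080238 -122.75110242]
 [ 504.87125853  -28.71333073]] [562.72901698 -58.15833687]
24 ((563.6212158203125, -57.43547058105469), (65.34590911865234, 111.79105377197266), 32.48366165161133)
[[621.0, -87.0], [609.0, -68.0], [603.0, -99.0], [597.0, -49.0], [591.0, -80.0], [585.0, -31.0], [584.0, -110.0], [578.0, -61.0], [573.0, -12.0], [572.0, -91.0], [567.0, -42.0], [566.0, -122.0], [561.0, 7.0], [560.0, -73.0], [554.0, -23.0], [554.0, -103.0], [549.0, -54.0], [543.0, -5.0], [542.0, -84.0], [536.0, -35.0], [530.0, -65.0], [524.0, -16.0], [518.0, -47.0], [506.0, -28.0]]
jar [[592.0, -223.0], [541.0, -294.0]]
dropper [[678.0, 218.0], [639.0, 177.0]]
carton [[485.0, -221.0], [394.0, -326.0]]
```

Request:
servo_tool([
  {"dx":12,"dy":20.5,"rz":0.14,"fingers":1},
  {"dx":12,"dy":20.5,"rz":0.14,"fingers":1},
  {"dx":12,"dy":20.5,"rz":0.14,"fingers":1},
  {"dx":12,"dy":20.5,"rz":0.14,"fingers":1},
  {"dx":12,"dy":20.5,"rz":0.14,"fingers":1},
  {"dx":12,"dy":20.5,"rz":0.14,"fingers":1},
  {"dx":12,"dy":20.5,"rz":0.14,"fingers":1},
  {"dx":12,"dy":20.5,"rz":0.14,"fingers":1},
], newtons=60)

```text
invalid input at $.deltas[0]: expected keys dx, dy, dz, rx, ry, rz, fingers
```

Request:
servo_tool([
  {"dx":12,"dy":20.5,"rz":0.14,"fingers":1},
  {"dx":12,"dy":20.5,"rz":0.14,"fingers":1},
  {"dx":12,"dy":20.5,"rz":0.14,"fingers":1},
  {"dx":12,"dy":20.5,"rz":0.14,"fingers":1},
  {"dx":12,"dy":20.5,"rz":0.14,"fingers":1},
  {"dx":12,"dy":20.5,"rz":0.14,"fingers":1},
  {"dx":12,"dy":20.5,"rz":0.14,"fingers":1},
  {"dx":12,"dy":20.5,"rz":0.14,"fingers":1},
])

```text
invalid input at $.deltas[0]: expected keys dx, dy, dz, rx, ry, rz, fingers
```

Request:
servo_tool([
  {"dx":12,"dy":20.5,"rz":0.14,"fingers":1},
  {"dx":12,"dy":20.5,"rz":0.14,"fingers":1},
  {"dx":12,"dy":20.5,"rz":0.14,"fingers":1},
  {"dx":12,"dy":20.5,"rz":0.14,"fingers":1},
  {"dx":12,"dy":20.5,"rz":0.14,"fingers":1},
  {"dx":12,"dy":20.5,"rz":0.14,"fingers":1},
  {"dx":12,"dy":20.5,"rz":0.14,"fingers":1},
  {"fingers":1},
])

```text
invalid input at $.deltas[0]: expected keys dx, dy, dz, rx, ry, rz, fingers
```

Request:
servo_tool([
  {"dx":12,"dy":20.5,"dz":0,"rx":0,"ry":0,"rz":0.14,"fingers":1},
  {"dx":12,"dy":20.5,"dz":0,"rx":0,"ry":0,"rz":0.14,"fingers":1},
  {"dx":12,"dy":20.5,"dz":0,"rx":0,"ry":0,"rz":0.14,"fingers":1},
  {"dx":12,"dy":20.5,"dz":0,"rx":0,"ry":0,"rz":0.14,"fingers":1},
  {"dx":12,"dy":20.5,"dz":0,"rx":0,"ry":0,"rz":0.14,"fingers":1},
  {"dx":12,"dy":20.5,"dz":0,"rx":0,"ry":0,"rz":0.14,"fingers":1},
  {"dx":12,"dy":20.5,"dz":0,"rx":0,"ry":0,"rz":0.14,"fingers":1},
  {"dx":12,"dy":20.5,"dz":0,"rx":0,"ry":0,"rz":0.14,"fingers":1},
], newtons=60)

```text
clock: 1.7
tcp_pos: [0.2728, -0.3825, 0.304]
orientation: [0.0, 0.753, 0.658, 0.0]
wrist_force: [-0.1, -0.1, 0.5]
finger_gap: -0.0003
```

Request:
servo_tool([
  {"dx":12,"dy":20.5,"dz":0,"rx":0,"ry":0,"rz":0.14,"fingers":1},
  {"dx":12,"dy":20.5,"dz":0,"rx":0,"ry":0,"rz":0.14,"fingers":1},
  {"dx":12,"dy":20.5,"dz":0,"rx":0,"ry":0,"rz":0.14,"fingers":1},
  {"dx":12,"dy":20.5,"dz":0,"rx":0,"ry":0,"rz":0.14,"fingers":1},
  {"dx":12,"dy":20.5,"dz":0,"rx":0,"ry":0,"rz":0.14,"fingers":1},
  {"dx":12,"dy":20.5,"dz":0,"rx":0,"ry":0,"rz":0.14,"fingers":1},
  {"dx":12,"dy":20.5,"dz":0,"rx":0,"ry":0,"rz":0.14,"fingers":1},
  {"dx":12,"dy":20.5,"dz":0,"rx":0,"ry":0,"rz":0.14,"fingers":1},
])

```text
clock: 2.5
tcp_pos: [0.3688, -0.2184, 0.3041]
orientation: [0.0, 0.288, 0.958, -0.0]
wrist_force: [0.6, -0.2, -0.2]
finger_gap: -0.0001
```

Request:
servo_tool([
  {"dx":12,"dy":20.5,"dz":0,"rx":0,"ry":0,"rz":0.14,"fingers":1},
  {"dx":12,"dy":20.5,"dz":0,"rx":0,"ry":0,"rz":0.14,"fingers":1},
  {"dx":12,"dy":20.5,"dz":0,"rx":0,"ry":0,"rz":0.14,"fingers":1},
  {"dx":12,"dy":20.5,"dz":0,"rx":0,"ry":0,"rz":0.14,"fingers":1},
  {"dx":12,"dy":20.5,"dz":0,"rx":0,"ry":0,"rz":0.14,"fingers":1},
  {"dx":12,"dy":20.5,"dz":0,"rx":0,"ry":0,"rz":0.14,"fingers":1},
  {"dx":12,"dy":20.5,"dz":0,"rx":0,"ry":0,"rz":0.14,"fingers":1},
  {"dx":0,"dy":0,"dz":0,"rx":0,"ry":0,"rz":0,"fingers":1},
])

```text
clock: 3.3
tcp_pos: [0.4532, -0.0741, 0.304]
orientation: [0.0, -0.196, 0.981, 0.0]
wrist_force: [-0.2, -0.6, -0.0]
finger_gap: -0.0
```

Request:
servo_tool([
  {"dx":8,"dy":11.5,"dz":0,"rx":0,"ry":0,"rz":0.08,"fingers":1},
  {"dx":8,"dy":11.5,"dz":0,"rx":0,"ry":0,"rz":0.08,"fingers":1},
  {"dx":0,"dy":0,"dz":-40,"rx":0,"ry":0,"rz":0,"fingers":1},
  {"dx":0,"dy":0,"dz":-40,"rx":0,"ry":0,"rz":0,"fingers":1},
  {"dx":0,"dy":0,"dz":-40,"rx":0,"ry":0,"rz":0,"fingers":1},
  {"dx":0,"dy":0,"dz":-30,"rx":0,"ry":0,"rz":0,"fingers":1},
  {"dx":0,"dy":0,"dz":0,"rx":0,"ry":0,"rz":0,"fingers":1},
])

```text
clock: 4.0
tcp_pos: [0.4651, -0.0526, 0.1503]
orientation: [-0.004, -0.27, 0.963, 0.002]
wrist_force: [-0.8, 0.7, -0.1]
finger_gap: -0.0001
```

```bash
cat >> h.py <<'E'
FC=np.array([679.8,-44.4]); FA=-0.1097
G=np.array([[x,y] for x in(-33,-11,11,33) for y in(-55,-33,-11,11,33,55)],float)
def fit(p,c,a):
    for _ in range(20):
        m=G@R(a).T+c; d=np.linalg.norm(m[:,None]-p[None],axis=2); j=d.argmin(1); ok=d.min(1)<9
        A,B=G[ok],p[j[ok]]; H=(A-A.mean(0)).T@(B-B.mean(0)); a=np.arctan2(H[0,1]-H[1,0],H[0,0]+H[1,1]); c=B.mean(0)-R(a)@A.mean(0)
    return c,a,ok.sum(),np.sqrt((d.min(1)[ok]**2).mean())
def track(c,a,save=None):
    r=read_camera("top"); p=wells(r,np.array(c)); best=max((fit(p,np.array(c,float),a+da) for da in(-.2,-.1,0,.1,.2)),key=lambda t:(t[2],-t[3]))
    if save: cv2.imwrite(save,r["img"][:,:,::-1])
    c,a,n,e=best; f=(c-FC)@R(FA); rel=a-FA
    gap=-(f[0]+45*np.cos(rel)+np.array([-70,70])*-np.sin(rel))
    s=env.get_state(); t=s["tcp_pos"]*1000; yaw=2*np.arctan2(s["orientation"][2],s["orientation"][1])-np.pi; tb=(t[:2]-c)@R(a)
    print("clk %.2f blk"%s["clock"],c.round(1),"a %.3f rel %.3f n %d e %.2f"%(a,rel,n,e),"in fence",f.round(1),"corner gaps(-y,+y)",gap.round(1))
    print("tcp",t.round(1),"yaw %.3f"%yaw,"in block",tb.round(1),"F",s["wrist_force"].round(1)); return r,c,a
E
python3 - <<'E'
from h import *
r,c,a=track((563.6,-57.4),.567,"pics/t1.png")
print([unproj(r,[[u,v]],.042).round().tolist() for u,v in((303,274),(332,311))])
E
```

```text
Traceback (most recent call last):
  File "h.py", line 25, in track
    r=read_camera("top"); p=wells(r,np.array(c)); best=max((fit(p,np.array(c,float),a+da) for da in(-.2,-.1,0,.1,.2)),key=lambda t:(t[2],-t[3]))
                                                       ~~~^^^^^^^^^^^^^^^^^^^^^^^^^^^^^^^^^^^^^^^^^^^^^^^^^^^^^^^^^^^^^^^^^^^^^^^^^^^^^^^^^^^^^^
  File "h.py", line 25, in <genexpr>
    r=read_camera("top"); p=wells(r,np.array(c)); best=max((fit(p,np.array(c,float),a+da) for da in(-.2,-.1,0,.1,.2)),key=lambda t:(t[2],-t[3]))
                                                            ~~~^^^^^^^^^^^^^^^^^^^^^^^^^^
  File "h.py", line 21, in fit
    m=G@R(a).T+c; d=np.linalg.norm(m[:,None]-p[None],axis=2); j=d.argmin(1); ok=d.min(1)<9
                                                                ~~~~~~~~^^^
ValueError: attempt to get argmin of an empty sequence
```

Run:
```python
from h import *
a=read_camera("top")["img"][:,:,::-1]; b=read_camera("scene")["img"][:,:,::-1]
b=cv2.resize(b[140:320,160:420],None,fx=2.2,fy=2.2,interpolation=cv2.INTER_CUBIC)
a=cv2.resize(a[90:330,120:460],None,fx=.65,fy=.65)
o=np.zeros((560,580,3),np.uint8); o[:b.shape[0],:b.shape[1]]=b; o[400:400+a.shape[0],:a.shape[1]]=a[:160]
cv2.imwrite("pics/t1.png",o)
```

```text
(no output)
```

View pics/t1.png

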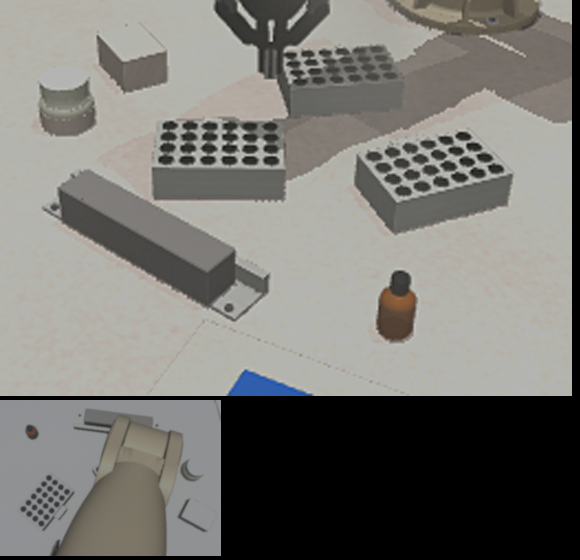

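The scene camera sees the block clear of the arm (crop, about (220,160)), while the arm hides it from the top camera. I'll track with the scene camera, which needs its bias checked against the known start pose.

```bash
sed -i 's/^def wells(r,center,rad=95):/def wells(r,center,rad=82,k=3,lo=150,hi=800,asp=1.7,win=45,off=14):/; s/fx=3,fy=3/fx=k,fy=k/; s/BINARY_INV,45,14/BINARY_INV,win,off/; s/150<s\[i,4\]<800/lo<s[i,4]<hi/; s/<1.7\*min/<asp*min/; s/+.5)\/3-.5/+.5)\/k-.5/' h.py
sed -i 's/def track(c,a,save=None):/def track(c,a,save=None,cam="scene",bias=(0,0)):/; s/r=read_camera("top"); p=wells(r,np.array(c));/r=read_camera(cam); kw=dict(k=5,lo=150,hi=1600,asp=2.6,win=61,off=14) if cam=="scene" else {}; p=wells(r,np.array(c),**kw)+np.array(bias);/' h.py
python3 - <<'E'
from h import *
track((563.6,-57.4),.567)
E
```

```text
clk 4.20 blk [561.9 -58.4] a 0.480 rel 0.589 n 11 e 5.11 in fence [-115.7  -26.8] corner gaps(-y,+y) [ 39.4 117.2]
tcp [469.6 -53.5 155.8] yaw 0.549 in block [-79.6  46.9] F [ 0.6 -0.3  0.3]
```

```bash
cat >> h.py <<'E'
from scipy.optimize import minimize
L=np.array([[x,y] for x in(-22,0,22) for y in(-44,-22,0,22,44)],float)
def sfit(r,c,a):
    g=cv2.GaussianBlur(cv2.cvtColor(r["img"],cv2.COLOR_RGB2GRAY),(0,0),1.0).astype(np.float32)
    def smp(P,x):
        q=P@R(x[2]/50).T+x[:2]; uv=proj(r,np.c_[q,np.full(len(q),42.)]).astype(np.float32)
        return cv2.remap(g,uv[:,:1],uv[:,1:],cv2.INTER_CUBIC).mean()
    cost=lambda x:smp(G,x)-smp(L,x)
    best=min((minimize(cost,[c[0]+dx,c[1]+dy,(a+da)*50],method="Nelder-Mead",options=dict(initial_simplex=np.array([[c[0]+dx,c[1]+dy,(a+da)*50]]*4)+np.vstack([np.zeros(3),4*np.eye(3)]),xatol=.02,fatol=.01)) for dx in(-7,0,7) for dy in(-7,0,7) for da in(-.12,0,.12)),key=lambda o:o.fun)
    return best.x[:2],best.x[2]/50,int(-best.fun),0
def track(c,a,cam="scene",bias=(0,0),save=None):
    r=read_camera(cam); c,a,n,e=sfit(r,np.array(c)-bias,a); c=c+bias
    if save: cv2.imwrite(save,r["img"][:,:,::-1])
    f=(c-FC)@R(FA); rel=a-FA
    gap=-(f[0]+45*np.cos(rel)+np.array([-70,70])*-np.sin(rel))
    s=env.get_state(); t=s["tcp_pos"]*1000; yaw=(2*np.arctan2(s["orientation"][2],s["orientation"][1]))%(2*np.pi)-np.pi; tb=(t[:2]-c)@R(a)
    print("clk %.2f blk"%s["clock"],c.round(1),"a %.3f rel %.3f score %d"%(a,rel,n),"in fence",f.round(1),"corner gaps(-y,+y)",gap.round(1))
    print("tcp",t.round(1),"yaw %.3f"%yaw,"in block",tb.round(1),"F",s["wrist_force"].round(1)); return r,c,a
E
python3 - <<'E'
from h import *
track((563.6,-57.4),.567)
r=read_camera("top");r["img"]=cv2.imread("pics/top0.png")[:,:,::-1].copy(); print(sfit(r,(563.6,-57.4),.567))
r=read_camera("scene"); K=None
# fence ends in scene: crop px/2.2+(160,140)
for z,q in((0,[(43,208),(236,319)]),): print(unproj(r,np.array(q)/2.2+[160,140],z/1000))
E
```

```text
clk 4.25 blk [563.5 -58.6] a 0.566 rel 0.675 score 109 in fence [-114.   -26.8] corner gaps(-y,+y) [ 35.1 122.7]
tcp [469.8 -53.4 156. ] yaw 0.549 in block [-76.4  54.6] F [ 0.7 -0.7  0.3]
(array([563.8609969 , -57.28371033]), np.float64(0.5687630642151835), 86, 0)
[[ 715.52735668 -177.69231193]
 [ 741.5643248    80.34817446]]
```

Request:
servo_tool([
  {"dx":0,"dy":0,"dz":-35,"rx":0,"ry":0,"rz":0,"fingers":1},
  {"dx":0,"dy":0,"dz":-35,"rx":0,"ry":0,"rz":0,"fingers":1},
  {"dx":0,"dy":0,"dz":0,"rx":0,"ry":0,"rz":0,"fingers":1},
  {"dx":5,"dy":3,"dz":0,"rx":0,"ry":0,"rz":0,"fingers":1},
  {"dx":5,"dy":3,"dz":0,"rx":0,"ry":0,"rz":0,"fingers":1},
  {"dx":4,"dy":3,"dz":0,"rx":0,"ry":0,"rz":0,"fingers":1},
  {"dx":2,"dy":1,"dz":0,"rx":0,"ry":0,"rz":0,"fingers":1},
])

```text
clock: 5.05
tcp_pos: [0.4861, -0.0427, 0.0853]
orientation: [0.001, -0.272, 0.962, -0.001]
wrist_force: [0.7, 0.4, 0.5]
finger_gap: -0.0
```

Request:
servo_tool([
  {"dx":3,"dy":2,"dz":0,"rx":0,"ry":0,"rz":0,"fingers":1},
  {"dx":3,"dy":2,"dz":0,"rx":0,"ry":0,"rz":-0.02,"fingers":1},
  {"dx":3,"dy":2,"dz":0,"rx":0,"ry":0,"rz":-0.03,"fingers":1},
  {"dx":3,"dy":2,"dz":0,"rx":0,"ry":0,"rz":-0.03,"fingers":1},
  {"dx":0,"dy":0,"dz":0,"rx":0,"ry":0,"rz":0,"fingers":1},
])

```text
clock: 5.55
tcp_pos: [0.4955, -0.0342, 0.0835]
orientation: [-0.001, -0.233, 0.973, 0.001]
wrist_force: [-3.8, 0.4, 0.2]
finger_gap: -0.0001
```

Run:
```python
from h import *
track((563.6,-57.4),.5)
```

```text
clk 5.60 blk [570.1 -57.2] a 0.462 rel 0.572 score 102 in fence [-107.7  -24.7] corner gaps(-y,+y) [ 32.  107.7]
tcp [495.5 -34.3  83.5] yaw 0.471 in block [-56.6  53.7] F [-3.5  0.1  0.1]
```

Request:
servo_tool([
  {"dx":3,"dy":2.5,"dz":0,"rx":0,"ry":0,"rz":-0.03,"fingers":1},
  {"dx":3,"dy":2.5,"dz":0,"rx":0,"ry":0,"rz":-0.03,"fingers":1},
  {"dx":3,"dy":2.5,"dz":0,"rx":0,"ry":0,"rz":-0.03,"fingers":1},
  {"dx":3,"dy":2,"dz":0,"rx":0,"ry":0,"rz":-0.03,"fingers":1},
  {"dx":3.5,"dy":2,"dz":0,"rx":0,"ry":0,"rz":-0.03,"fingers":1},
  {"dx":3.5,"dy":1.5,"dz":0,"rx":0,"ry":0,"rz":-0.03,"fingers":1},
  {"dx":0,"dy":0,"dz":0,"rx":0,"ry":0,"rz":0,"fingers":1},
])

```text
clock: 6.3
tcp_pos: [0.515, -0.0214, 0.0836]
orientation: [-0.0, -0.145, 0.989, 0.0]
wrist_force: [-3.1, 0.5, -0.2]
finger_gap: -0.0001
```

Run:
```python
from h import *
track((575,-57),.3)
```

```text
clk 6.35 blk [584.5 -57.1] a 0.275 rel 0.384 score 104 in fence [-93.3 -23. ] corner gaps(-y,+y) [25.3 77.8]
tcp [515.1 -21.5  83.6] yaw 0.291 in block [-57.2  53. ] F [-2.3  0.6 -0.5]
```

Request:
servo_tool([
  {"dx":0,"dy":0,"dz":0,"rx":0,"ry":0,"rz":-0.1,"fingers":1},
  {"dx":3.5,"dy":2,"dz":0,"rx":0,"ry":0,"rz":-0.035,"fingers":1},
  {"dx":3.5,"dy":2,"dz":0,"rx":0,"ry":0,"rz":-0.035,"fingers":1},
  {"dx":3.5,"dy":2,"dz":0,"rx":0,"ry":0,"rz":-0.035,"fingers":1},
  {"dx":3.5,"dy":1.5,"dz":0,"rx":0,"ry":0,"rz":-0.035,"fingers":1},
  {"dx":3.5,"dy":1.5,"dz":0,"rx":0,"ry":0,"rz":-0.035,"fingers":1},
  {"dx":0,"dy":0,"dz":0,"rx":0,"ry":0,"rz":0,"fingers":1},
])

```text
clock: 7.05
tcp_pos: [0.5331, -0.0127, 0.0838]
orientation: [0.0, -0.008, 1.0, 0.0]
wrist_force: [-1.8, -0.0, -0.2]
finger_gap: 0.0001
```

Run:
```python
from h import *
track((592,-57),.12)
```

```text
clk 7.10 blk [596.2 -59.2] a 0.101 rel 0.210 score 105 in fence [-81.5 -23.9] corner gaps(-y,+y) [22.9 52.1]
tcp [533.1 -12.8  83.9] yaw 0.017 in block [-58.1  52.5] F [-1.4  0.9 -0.4]
```

Request:
servo_tool([
  {"dx":-15,"dy":-1,"dz":0,"rx":0,"ry":0,"rz":0,"fingers":1},
  {"dx":0,"dy":0,"dz":30,"rx":0,"ry":0,"rz":0,"fingers":1},
  {"dx":0,"dy":0,"dz":40,"rx":0,"ry":0,"rz":0,"fingers":1},
  {"dx":10,"dy":-36,"dz":0,"rx":0,"ry":0,"rz":0,"fingers":1},
  {"dx":15,"dy":-36,"dz":0,"rx":0,"ry":0,"rz":0,"fingers":1},
  {"dx":15,"dy":-36,"dz":0,"rx":0,"ry":0,"rz":0,"fingers":1},
  {"dx":18,"dy":-36,"dz":0,"rx":0,"ry":0,"rz":0,"fingers":1},
  {"dx":0,"dy":0,"dz":0,"rx":0,"ry":0,"rz":0,"fingers":1},
])

```text
clock: 7.9
tcp_pos: [0.5792, -0.1632, 0.1548]
orientation: [0.003, -0.006, 1.0, -0.002]
wrist_force: [0.7, 0.2, -0.6]
finger_gap: 0.0
```

Run:
```python
from h import *
track((596,-59),.1)
```

```text
clk 7.95 blk [595.7 -58.8] a 0.097 rel 0.207 score 106 in fence [-82.  -23.5] corner gaps(-y,+y) [23.6 52.3]
tcp [ 577.6 -160.8  154.4] yaw 0.013 in block [-28.  -99.7] F [ 0.8  0.5 -0.8]
```

Request:
servo_tool([
  {"dx":0,"dy":0,"dz":-40,"rx":0,"ry":0,"rz":0,"fingers":1},
  {"dx":0,"dy":0,"dz":-30,"rx":0,"ry":0,"rz":0,"fingers":1},
  {"dx":0,"dy":4,"dz":0,"rx":0,"ry":0,"rz":0,"fingers":1},
  {"dx":0,"dy":5,"dz":0,"rx":0,"ry":0,"rz":0,"fingers":1},
  {"dx":0,"dy":5,"dz":0,"rx":0,"ry":0,"rz":0,"fingers":1},
  {"dx":0,"dy":4,"dz":0,"rx":0,"ry":0,"rz":0,"fingers":1},
  {"dx":0,"dy":4,"dz":0,"rx":0,"ry":0,"rz":-0.02,"fingers":1},
  {"dx":0,"dy":4,"dz":0,"rx":0,"ry":0,"rz":-0.02,"fingers":1},
])

```text
clock: 8.75
tcp_pos: [0.5768, -0.1326, 0.0858]
orientation: [0.001, 0.013, 1.0, -0.002]
wrist_force: [-2.0, -4.9, 2.2]
finger_gap: 0.0003
```

Run:
```python
from h import *
track((596,-55),.05)
```

```text
clk 8.80 blk [598.4 -46.6] a 0.080 rel 0.190 score 102 in fence [-80.7 -11.1] corner gaps(-y,+y) [23.3 49.7]
tcp [ 576.8 -131.9   85.7] yaw -0.027 in block [-28.3 -83.3] F [-1.4 -4.5  2.3]
```

Request:
servo_tool([
  {"dx":0,"dy":-12,"dz":0,"rx":0,"ry":0,"rz":0,"fingers":1},
  {"dx":0,"dy":0,"dz":30,"rx":0,"ry":0,"rz":0,"fingers":1},
  {"dx":0,"dy":0,"dz":40,"rx":0,"ry":0,"rz":0,"fingers":1},
  {"dx":-14,"dy":36,"dz":0,"rx":0,"ry":0,"rz":0,"fingers":1},
  {"dx":-14,"dy":36,"dz":0,"rx":0,"ry":0,"rz":0,"fingers":1},
  {"dx":-13,"dy":36,"dz":0,"rx":0,"ry":0,"rz":0,"fingers":1},
  {"dx":-13,"dy":36,"dz":0,"rx":0,"ry":0,"rz":0,"fingers":1},
  {"dx":0,"dy":0,"dz":0,"rx":0,"ry":0,"rz":0,"fingers":1},
])

```text
clock: 9.6
tcp_pos: [0.5198, 0.0036, 0.1542]
orientation: [-0.001, 0.01, 1.0, 0.001]
wrist_force: [-0.0, -0.9, 0.2]
finger_gap: 0.0002
```

Run:
```python
from h import *
track((598,-46),.08)
```

```text
clk 9.65 blk [599.8 -46.8] a 0.064 rel 0.174 score 107 in fence [-79.3 -11.2] corner gaps(-y,+y) [22.9 47.1]
tcp [521.1   1.9 154.4] yaw -0.021 in block [-75.3  53.7] F [0.2 0.2 0.3]
```

Request:
servo_tool([
  {"dx":0,"dy":0,"dz":-40,"rx":0,"ry":0,"rz":0,"fingers":1},
  {"dx":0,"dy":0,"dz":-30,"rx":0,"ry":0,"rz":-0.05,"fingers":1},
  {"dx":7,"dy":1,"dz":0,"rx":0,"ry":0,"rz":-0.03,"fingers":1},
  {"dx":7,"dy":1,"dz":0,"rx":0,"ry":0,"rz":-0.03,"fingers":1},
  {"dx":4,"dy":1,"dz":0,"rx":0,"ry":0,"rz":-0.03,"fingers":1},
  {"dx":4,"dy":1,"dz":0,"rx":0,"ry":0,"rz":-0.03,"fingers":1},
  {"dx":4,"dy":1,"dz":0,"rx":0,"ry":0,"rz":-0.03,"fingers":1},
  {"dx":0,"dy":0,"dz":0,"rx":0,"ry":0,"rz":0,"fingers":1},
])

```text
clock: 10.45
tcp_pos: [0.548, 0.0044, 0.0835]
orientation: [-0.001, 0.113, 0.994, 0.0]
wrist_force: [-2.2, -0.4, -1.1]
finger_gap: 0.0004
```

Run:
```python
from h import *
track((602,-46),.02)
```

```text
clk 10.50 blk [605.2 -48.2] a -0.025 rel 0.085 score 105 in fence [-73.7 -12. ] corner gaps(-y,+y) [22.9 34.9]
tcp [547.9   4.4  83.5] yaw -0.225 in block [-58.5  51.2] F [-1.9  0.9 -1.3]
```

Request:
servo_tool([
  {"dx":3,"dy":0,"dz":0,"rx":0,"ry":0,"rz":-0.02,"fingers":1},
  {"dx":3,"dy":0,"dz":0,"rx":0,"ry":0,"rz":-0.02,"fingers":1},
  {"dx":2.5,"dy":0,"dz":0,"rx":0,"ry":0,"rz":-0.02,"fingers":1},
  {"dx":0,"dy":0,"dz":0,"rx":0,"ry":0,"rz":0,"fingers":1},
])

```text
clock: 10.9
tcp_pos: [0.557, 0.005, 0.084]
orientation: [0.0, 0.142, 0.99, -0.0]
wrist_force: [-0.4, 1.6, -0.9]
finger_gap: 0.0002
```

Run:
```python
from h import *
track((610,-48),-.08)
```

```text
clk 10.95 blk [610.6 -51.2] a -0.097 rel 0.013 score 106 in fence [-68.1 -14.3] corner gaps(-y,+y) [22.2 24. ]
tcp [557.1   5.   84.1] yaw -0.285 in block [-58.7  50.8] F [-1.3  1.4 -0.9]
```

Run:
```python
from h import *
r=read_camera("top"); g=cv2.cvtColor(cv2.imread("pics/top0.png"),cv2.COLOR_BGR2GRAY).astype(float)
us=np.arange(242,361); up=[];dn=[]
for u in us:
    vc=132+(u-234)*17/132; v=np.arange(vc-5,vc+6,.1)
    p=cv2.remap(g.astype(np.float32),np.full((1,len(v)),u,np.float32),v[None].astype(np.float32),cv2.INTER_CUBIC)[0]; d=np.gradient(cv2.GaussianBlur(p[None],(0,0),4)[0])
    m=p.argmin(); up.append(v[:m][d[:m].argmin()] if m>3 else np.nan); dn.append(v[m:][d[m:].argmax()])
for n,e,z in(("top",up,.024),("bot",dn,0)):
    e=np.array(e); ok=np.isfinite(e)
    for _ in range(4):
        k=np.polyfit(us[ok],e[ok],1); res=abs(np.polyval(k,us)-e); ok=res<max(.5,2*np.nanmedian(res))
    w=unproj(r,[[235,np.polyval(k,235)],[365,np.polyval(k,365)]],z); d=w[0]-w[1]; print(n,ok.sum(),w.round(1).tolist(),-np.arctan2(d[0],d[1]))
s=read_camera("scene"); cv2.imwrite("pics/s2.png",cv2.resize(s["img"][180:300,170:340,::-1],None,fx=4.5,fy=4.5,interpolation=cv2.INTER_CUBIC))
```

```text
top 119 [[692.1, 81.4], [665.0, -169.2]] -0.10775842108459546
bot 119 [[693.9, 83.1], [666.2, -173.4]] -0.10749134086677997
```

View pics/s2.png

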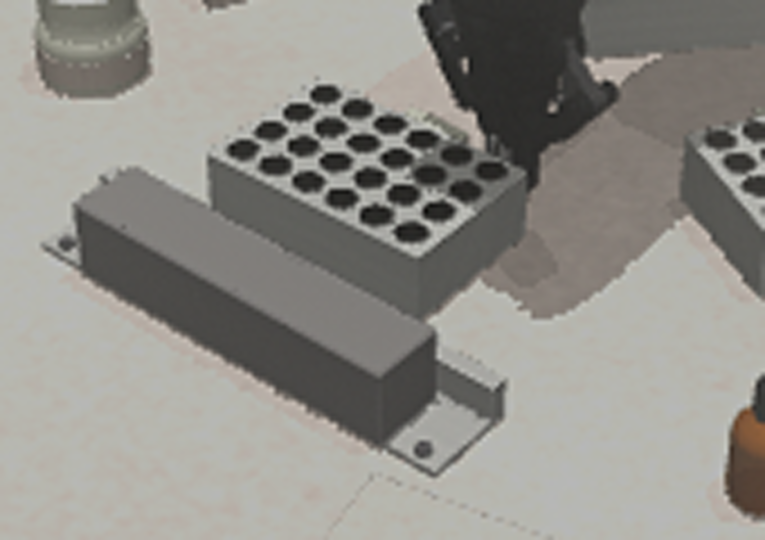

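```bash
sed -i 's/^FC=.*/FC=np.array([679.3,-44.4]); FA=-0.1076/' h.py
```

Request:
servo_tool([
  {"dx":1.5,"dy":0,"dz":0,"rx":0,"ry":0,"rz":0,"fingers":1},
  {"dx":0,"dy":0,"dz":0,"rx":0,"ry":0,"rz":0,"fingers":1},
  {"dx":-15,"dy":0,"dz":0,"rx":0,"ry":0,"rz":0.05,"fingers":1},
  {"dx":-10,"dy":0,"dz":0,"rx":0,"ry":0,"rz":0.05,"fingers":1},
  {"dx":0,"dy":0,"dz":0,"rx":0,"ry":0,"rz":0,"fingers":1},
])

```text
clock: 11.55
tcp_pos: [0.5326, 0.0051, 0.0842]
orientation: [0.0, 0.092, 0.996, -0.0]
wrist_force: [0.6, 0.2, -0.7]
finger_gap: -0.0
```

Run:
```python
from h import *
track((611,-51),-.1)
track((611,-51),-.1)
```

```text
clk 11.60 blk [610.4 -50.7] a -0.107 rel 0.001 score 111 in fence [-67.9 -13.7] corner gaps(-y,+y) [22.8 22.9]
tcp [533.5   5.   84.4] yaw -0.186 in block [-82.3  47.2] F [ 0.8  0.2 -0.2]
clk 11.65 blk [610.3 -50.6] a -0.107 rel 0.001 score 111 in fence [-67.9 -13.6] corner gaps(-y,+y) [22.8 23. ]
tcp [534.1   5.   84.5] yaw -0.186 in block [-81.8  47.2] F [ 0.1 -0.4 -0.3]
```

Request:
servo_tool([
  {"dx":-13,"dy":1,"dz":0,"rx":0,"ry":0,"rz":0.04,"fingers":1},
  {"dx":-3.5,"dy":-33,"dz":0,"rx":0,"ry":0,"rz":0.04,"fingers":1},
  {"dx":-3.5,"dy":-33,"dz":0,"rx":0,"ry":0,"rz":0,"fingers":1},
  {"dx":-3.5,"dy":-30,"dz":0,"rx":0,"ry":0,"rz":0,"fingers":1},
  {"dx":0,"dy":0,"dz":0,"rx":0,"ry":0,"rz":0,"fingers":1},
  {"dx":15,"dy":-1.5,"dz":0,"rx":0,"ry":0,"rz":0,"fingers":1},
  {"dx":14,"dy":-1.5,"dz":0,"rx":0,"ry":0,"rz":0,"fingers":1},
  {"dx":0,"dy":0,"dz":0,"rx":0,"ry":0,"rz":0,"fingers":1},
])

```text
clock: 12.45
tcp_pos: [0.5411, -0.0931, 0.0844]
orientation: [0.002, 0.053, 0.999, -0.0]
wrist_force: [0.0, 0.5, 0.2]
finger_gap: -0.0002
```

Run:
```python
from h import *
track((610.3,-50.6),-.107)
```

```text
clk 12.50 blk [610.5 -50.7] a -0.109 rel -0.001 score 109 in fence [-67.8 -13.6] corner gaps(-y,+y) [22.8 22.7]
tcp [539.7 -92.6  84.1] yaw -0.105 in block [-65.8 -49.4] F [-1.   0.1 -0.6]
```

Request:
servo_tool([
  {"dx":5,"dy":-0.5,"dz":0,"rx":0,"ry":0,"rz":0,"fingers":1},
  {"dx":4,"dy":-0.5,"dz":0,"rx":0,"ry":0,"rz":0,"fingers":1},
  {"dx":3,"dy":-0.5,"dz":0,"rx":0,"ry":0,"rz":0,"fingers":1},
  {"dx":3,"dy":-0.5,"dz":0,"rx":0,"ry":0,"rz":0,"fingers":1},
  {"dx":0,"dy":0,"dz":0,"rx":0,"ry":0,"rz":0,"fingers":1},
])

```text
clock: 13.0
tcp_pos: [0.5523, -0.0947, 0.0836]
orientation: [-0.001, 0.052, 0.999, -0.0]
wrist_force: [-4.4, 0.5, 2.7]
finger_gap: 0.0002
```

Run:
```python
from h import *
track((613,-51),-.08)
```

```text
clk 13.05 blk [612.6 -50.8] a -0.073 rel 0.035 score 102 in fence [-65.7 -13.5] corner gaps(-y,+y) [18.3 23.1]
tcp [552.3 -94.7  83.6] yaw -0.105 in block [-56.9 -48.2] F [-4.8 -0.4  2.7]
```

Request:
servo_tool([
  {"dx":-19,"dy":2,"dz":0,"rx":0,"ry":0,"rz":0,"fingers":1},
  {"dx":-19,"dy":2,"dz":0,"rx":0,"ry":0,"rz":0,"fingers":1},
  {"dx":3.5,"dy":32,"dz":0,"rx":0,"ry":0,"rz":0,"fingers":1},
  {"dx":3.5,"dy":32,"dz":0,"rx":0,"ry":0,"rz":0,"fingers":1},
  {"dx":3.5,"dy":32,"dz":0,"rx":0,"ry":0,"rz":0,"fingers":1},
  {"dx":0,"dy":0,"dz":0,"rx":0,"ry":0,"rz":0,"fingers":1},
  {"dx":14,"dy":-2,"dz":0,"rx":0,"ry":0,"rz":0,"fingers":1},
  {"dx":9,"dy":-1,"dz":0,"rx":0,"ry":0,"rz":0,"fingers":1},
])

```text
clock: 13.85
tcp_pos: [0.5502, 0.0021, 0.0843]
orientation: [0.001, 0.052, 0.999, -0.0]
wrist_force: [1.1, -0.3, -0.4]
finger_gap: 0.0002
```

Request:
servo_tool([
  {"dx":5,"dy":-0.5,"dz":0,"rx":0,"ry":0,"rz":0,"fingers":1},
  {"dx":4,"dy":-0.5,"dz":0,"rx":0,"ry":0,"rz":0,"fingers":1},
  {"dx":3,"dy":0,"dz":0,"rx":0,"ry":0,"rz":0,"fingers":1},
  {"dx":3,"dy":0,"dz":0,"rx":0,"ry":0,"rz":0,"fingers":1},
  {"dx":3,"dy":0,"dz":0,"rx":0,"ry":0,"rz":0,"fingers":1},
  {"dx":0,"dy":0,"dz":0,"rx":0,"ry":0,"rz":0,"fingers":1},
])

```text
clock: 14.45
tcp_pos: [0.5655, 0.0016, 0.0834]
orientation: [-0.002, 0.052, 0.999, 0.001]
wrist_force: [-3.4, 1.9, 1.9]
finger_gap: 0.0
```

Run:
```python
from h import *
track((616,-51),-.12)
```

```text
clk 14.50 blk [616.5 -52.3] a -0.136 rel -0.028 score 104 in fence [-61.6 -14.6] corner gaps(-y,+y) [18.6 14.6]
tcp [565.5   1.6  83.4] yaw -0.105 in block [-57.9  46.5] F [-3.9  3.4  1.7]
```

Request:
servo_tool([
  {"dx":-19,"dy":2,"dz":0,"rx":0,"ry":0,"rz":0,"fingers":1},
  {"dx":-19,"dy":2,"dz":0,"rx":0,"ry":0,"rz":0,"fingers":1},
  {"dx":-3.5,"dy":-32,"dz":0,"rx":0,"ry":0,"rz":0,"fingers":1},
  {"dx":-3.5,"dy":-32,"dz":0,"rx":0,"ry":0,"rz":0,"fingers":1},
  {"dx":-3.5,"dy":-32,"dz":0,"rx":0,"ry":0,"rz":0,"fingers":1},
  {"dx":0,"dy":0,"dz":0,"rx":0,"ry":0,"rz":0,"fingers":1},
  {"dx":14,"dy":-1.5,"dz":0,"rx":0,"ry":0,"rz":0,"fingers":1},
  {"dx":14,"dy":-1.5,"dz":0,"rx":0,"ry":0,"rz":0,"fingers":1},
])

```text
clock: 15.3
tcp_pos: [0.5469, -0.0942, 0.0841]
orientation: [0.0, 0.053, 0.999, -0.0]
wrist_force: [-0.3, -0.4, 0.3]
finger_gap: -0.0001
```

Request:
servo_tool([
  {"dx":5,"dy":-0.5,"dz":0,"rx":0,"ry":0,"rz":0,"fingers":1},
  {"dx":4,"dy":0,"dz":0,"rx":0,"ry":0,"rz":0,"fingers":1},
  {"dx":3,"dy":0,"dz":0,"rx":0,"ry":0,"rz":0,"fingers":1},
  {"dx":3,"dy":0,"dz":0,"rx":0,"ry":0,"rz":0,"fingers":1},
  {"dx":2.5,"dy":0,"dz":0,"rx":0,"ry":0,"rz":0,"fingers":1},
  {"dx":0,"dy":0,"dz":0,"rx":0,"ry":0,"rz":0,"fingers":1},
])

```text
clock: 15.9
tcp_pos: [0.5625, -0.094, 0.0833]
orientation: [-0.001, 0.052, 0.999, -0.0]
wrist_force: [-2.3, -1.2, 0.2]
finger_gap: -0.0002
```

Run:
```python
from h import *
track((620,-52),-.1)
```

```text
clk 15.95 blk [622.9 -50. ] a -0.063 rel 0.044 score 103 in fence [-55.5 -11.6] corner gaps(-y,+y) [ 7.4 13.6]
tcp [562.5 -94.   83.3] yaw -0.105 in block [-57.5 -47.8] F [-3.9 -1.5  0.3]
```

Request:
servo_tool([
  {"dx":-19,"dy":2,"dz":0,"rx":0,"ry":0,"rz":0,"fingers":1},
  {"dx":-19,"dy":2,"dz":0,"rx":0,"ry":0,"rz":0,"fingers":1},
  {"dx":3.5,"dy":32,"dz":0,"rx":0,"ry":0,"rz":0,"fingers":1},
  {"dx":3.5,"dy":32,"dz":0,"rx":0,"ry":0,"rz":0,"fingers":1},
  {"dx":3.5,"dy":32,"dz":0,"rx":0,"ry":0,"rz":0,"fingers":1},
  {"dx":0,"dy":0,"dz":0,"rx":0,"ry":0,"rz":0,"fingers":1},
  {"dx":13,"dy":-2,"dz":0,"rx":0,"ry":0,"rz":0,"fingers":1},
  {"dx":12,"dy":-2,"dz":0,"rx":0,"ry":0,"rz":0,"fingers":1},
])

```text
clock: 16.75
tcp_pos: [0.562, 0.0021, 0.0842]
orientation: [0.001, 0.052, 0.999, 0.0]
wrist_force: [-0.3, 0.3, -0.3]
finger_gap: -0.0
```

Request:
servo_tool([
  {"dx":5,"dy":-0.5,"dz":0,"rx":0,"ry":0,"rz":0,"fingers":1},
  {"dx":4,"dy":0,"dz":0,"rx":0,"ry":0,"rz":0,"fingers":1},
  {"dx":3,"dy":0,"dz":0,"rx":0,"ry":0,"rz":0,"fingers":1},
  {"dx":3,"dy":0,"dz":0,"rx":0,"ry":0,"rz":0,"fingers":1},
  {"dx":0,"dy":0,"dz":0,"rx":0,"ry":0,"rz":0,"fingers":1},
])

```text
clock: 17.25
tcp_pos: [0.5749, 0.0017, 0.0834]
orientation: [-0.001, 0.052, 0.999, 0.001]
wrist_force: [-4.1, 1.6, 1.3]
finger_gap: -0.0004
```

Run:
```python
from h import *
track((625,-51),-.1)
```

```text
clk 17.30 blk [626.6 -51.5] a -0.125 rel -0.017 score 105 in fence [-51.6 -12.7] corner gaps(-y,+y) [7.8 5.4]
tcp [574.9   1.7  83.4] yaw -0.105 in block [-57.9  46.3] F [-4.2  3.2  0.1]
```

Request:
servo_tool([
  {"dx":-19,"dy":2,"dz":0,"rx":0,"ry":0,"rz":0,"fingers":1},
  {"dx":-19,"dy":2,"dz":0,"rx":0,"ry":0,"rz":0,"fingers":1},
  {"dx":-3.5,"dy":-32,"dz":0,"rx":0,"ry":0,"rz":0,"fingers":1},
  {"dx":-3.5,"dy":-32,"dz":0,"rx":0,"ry":0,"rz":0,"fingers":1},
  {"dx":-3.5,"dy":-32,"dz":0,"rx":0,"ry":0,"rz":0,"fingers":1},
  {"dx":0,"dy":0,"dz":0,"rx":0,"ry":0,"rz":0,"fingers":1},
  {"dx":15,"dy":-1,"dz":0,"rx":0,"ry":0,"rz":0,"fingers":1},
  {"dx":14,"dy":-1,"dz":0,"rx":0,"ry":0,"rz":0,"fingers":1},
])

```text
clock: 18.1
tcp_pos: [0.5575, -0.0932, 0.0842]
orientation: [0.001, 0.053, 0.999, -0.0]
wrist_force: [-0.3, 0.3, 0.6]
finger_gap: -0.0001
```

Request:
servo_tool([
  {"dx":5,"dy":0,"dz":0,"rx":0,"ry":0,"rz":0,"fingers":1},
  {"dx":3,"dy":0,"dz":0,"rx":0,"ry":0,"rz":0,"fingers":1},
  {"dx":2,"dy":0,"dz":0,"rx":0,"ry":0,"rz":0,"fingers":1},
  {"dx":2,"dy":0,"dz":0,"rx":0,"ry":0,"rz":0,"fingers":1},
  {"dx":0,"dy":0,"dz":0,"rx":0,"ry":0,"rz":0,"fingers":1},
])

```text
clock: 18.6
tcp_pos: [0.5673, -0.0925, 0.0833]
orientation: [-0.002, 0.052, 0.999, -0.0]
wrist_force: [-5.0, -1.5, 0.6]
finger_gap: -0.0
```

Run:
```python
from h import *
track((628,-51),-.1)
```

```text
clk 18.65 blk [628.7 -50.4] a -0.099 rel 0.009 score 102 in fence [-49.6 -11.4] corner gaps(-y,+y) [4.  5.3]
tcp [567.3 -92.5  83.3] yaw -0.105 in block [-57. -48.] F [-4.4 -2.7 -0.6]
```

Request:
servo_tool([
  {"dx":-19,"dy":2,"dz":0,"rx":0,"ry":0,"rz":0,"fingers":1},
  {"dx":-19,"dy":2,"dz":0,"rx":0,"ry":0,"rz":0,"fingers":1},
  {"dx":3.5,"dy":32,"dz":0,"rx":0,"ry":0,"rz":0,"fingers":1},
  {"dx":3.5,"dy":32,"dz":0,"rx":0,"ry":0,"rz":0,"fingers":1},
  {"dx":3.5,"dy":32,"dz":0,"rx":0,"ry":0,"rz":0,"fingers":1},
  {"dx":0,"dy":0,"dz":0,"rx":0,"ry":0,"rz":0,"fingers":1},
  {"dx":15,"dy":-2,"dz":0,"rx":0,"ry":0,"rz":0,"fingers":1},
  {"dx":14,"dy":-2,"dz":0,"rx":0,"ry":0,"rz":0,"fingers":1},
])

```text
clock: 19.45
tcp_pos: [0.571, 0.0036, 0.0842]
orientation: [0.001, 0.052, 0.999, 0.0]
wrist_force: [0.6, 0.4, 0.8]
finger_gap: -0.0003
```

Request:
servo_tool([
  {"dx":5,"dy":0,"dz":0,"rx":0,"ry":0,"rz":0,"fingers":1},
  {"dx":2,"dy":0,"dz":0,"rx":0,"ry":0,"rz":0,"fingers":1},
  {"dx":2,"dy":0,"dz":0,"rx":0,"ry":0,"rz":0,"fingers":1},
  {"dx":1.5,"dy":0,"dz":0,"rx":0,"ry":0,"rz":0,"fingers":1},
  {"dx":0,"dy":0,"dz":0,"rx":0,"ry":0,"rz":0,"fingers":1},
])

```text
clock: 19.95
tcp_pos: [0.5792, 0.0035, 0.0835]
orientation: [-0.002, 0.052, 0.999, 0.0]
wrist_force: [-4.5, 1.3, 1.9]
finger_gap: -0.0003
```

Run:
```python
from h import *
track((630,-51),-.12)
```

```text
clk 20.00 blk [630.5 -51. ] a -0.126 rel -0.018 score 105 in fence [-47.8 -11.8] corner gaps(-y,+y) [4.1 1.5]
tcp [579.2   3.5  83.5] yaw -0.105 in block [-57.8  47.6] F [-5.2  1.4  3.2]
```

Request:
servo_tool([
  {"dx":-19,"dy":2,"dz":0,"rx":0,"ry":0,"rz":0,"fingers":1},
  {"dx":-19,"dy":2,"dz":0,"rx":0,"ry":0,"rz":0,"fingers":1},
  {"dx":-3.5,"dy":-32,"dz":0,"rx":0,"ry":0,"rz":0,"fingers":1},
  {"dx":-3.5,"dy":-32,"dz":0,"rx":0,"ry":0,"rz":0,"fingers":1},
  {"dx":-3.5,"dy":-32,"dz":0,"rx":0,"ry":0,"rz":0,"fingers":1},
  {"dx":0,"dy":0,"dz":0,"rx":0,"ry":0,"rz":0,"fingers":1},
  {"dx":15,"dy":-1.5,"dz":0,"rx":0,"ry":0,"rz":0,"fingers":1},
  {"dx":14,"dy":-1.5,"dz":0,"rx":0,"ry":0,"rz":0,"fingers":1},
])

```text
clock: 20.8
tcp_pos: [0.5618, -0.0921, 0.0841]
orientation: [0.001, 0.053, 0.999, 0.0]
wrist_force: [1.0, 0.9, -0.0]
finger_gap: 0.0001
```

Request:
servo_tool([
  {"dx":5,"dy":0,"dz":0,"rx":0,"ry":0,"rz":0,"fingers":1},
  {"dx":2,"dy":0,"dz":0,"rx":0,"ry":0,"rz":0,"fingers":1},
  {"dx":2,"dy":0,"dz":0,"rx":0,"ry":0,"rz":0,"fingers":1},
  {"dx":1.5,"dy":0,"dz":0,"rx":0,"ry":0,"rz":0,"fingers":1},
  {"dx":0,"dy":0,"dz":0,"rx":0,"ry":0,"rz":0,"fingers":1},
])

```text
clock: 21.3
tcp_pos: [0.5702, -0.0915, 0.0834]
orientation: [-0.002, 0.052, 0.999, -0.0]
wrist_force: [-4.4, -0.3, 0.6]
finger_gap: -0.0002
```

Run:
```python
from h import *
track((631,-51),-.11)
```

```text
clk 21.35 blk [631.7 -50.1] a -0.108 rel -0.000 score 103 in fence [-46.7 -10.8] corner gaps(-y,+y) [1.8 1.7]
tcp [570.3 -91.5  83.4] yaw -0.105 in block [-56.6 -47.7] F [-4.5 -1.7 -0.1]
```

Request:
servo_tool([
  {"dx":0.8,"dy":0,"dz":0,"rx":0,"ry":0,"rz":0,"fingers":1},
  {"dx":0.8,"dy":0,"dz":0,"rx":0,"ry":0,"rz":0,"fingers":1},
  {"dx":0,"dy":0,"dz":0,"rx":0,"ry":0,"rz":0,"fingers":1},
])

```text
clock: 21.65
tcp_pos: [0.5717, -0.0915, 0.0834]
orientation: [-0.002, 0.052, 0.999, 0.0]
wrist_force: [-8.6, -0.9, 1.8]
finger_gap: 0.0002
```

Run:
```python
from h import *
track((631,-51),-.1)
```

```text
clk 21.70 blk [632.9 -49.9] a -0.099 rel 0.009 score 103 in fence [-45.6 -10.5] corner gaps(-y,+y) [-0.1  1.2]
tcp [571.7 -91.5  83.4] yaw -0.105 in block [-56.8 -47.4] F [-7.4 -1.3  1.6]
```

Request:
servo_tool([
  {"dx":-19,"dy":2,"dz":0,"rx":0,"ry":0,"rz":0,"fingers":1},
  {"dx":-19,"dy":2,"dz":0,"rx":0,"ry":0,"rz":0,"fingers":1},
  {"dx":3.5,"dy":32,"dz":0,"rx":0,"ry":0,"rz":0,"fingers":1},
  {"dx":3.5,"dy":32,"dz":0,"rx":0,"ry":0,"rz":0,"fingers":1},
  {"dx":3.5,"dy":32,"dz":0,"rx":0,"ry":0,"rz":0,"fingers":1},
  {"dx":0,"dy":0,"dz":0,"rx":0,"ry":0,"rz":0,"fingers":1},
  {"dx":15,"dy":-2,"dz":0,"rx":0,"ry":0,"rz":0,"fingers":1},
  {"dx":14,"dy":-2,"dz":0,"rx":0,"ry":0,"rz":0,"fingers":1},
])

```text
clock: 22.5
tcp_pos: [0.5762, 0.0045, 0.0844]
orientation: [0.001, 0.052, 0.999, 0.0]
wrist_force: [0.6, 0.1, -0.3]
finger_gap: -0.0
```

Request:
servo_tool([
  {"dx":5,"dy":0,"dz":0,"rx":0,"ry":0,"rz":0,"fingers":1},
  {"dx":2,"dy":0,"dz":0,"rx":0,"ry":0,"rz":0,"fingers":1},
  {"dx":1,"dy":0,"dz":0,"rx":0,"ry":0,"rz":0,"fingers":1},
  {"dx":0.5,"dy":0,"dz":0,"rx":0,"ry":0,"rz":0,"fingers":1},
  {"dx":0,"dy":0,"dz":0,"rx":0,"ry":0,"rz":0,"fingers":1},
])

```text
clock: 23.0
tcp_pos: [0.5823, 0.0042, 0.0836]
orientation: [-0.001, 0.052, 0.999, 0.0]
wrist_force: [-6.1, -0.5, 2.4]
finger_gap: -0.0001
```

Run:
```python
from h import *
track((633,-50),-.1)
```

```text
clk 23.05 blk [633.7 -49.9] a -0.122 rel -0.015 score 105 in fence [-44.8 -10.4] corner gaps(-y,+y) [ 0.8 -1.2]
tcp [582.3   4.2  83.6] yaw -0.105 in block [-57.6  47.5] F [-4.5  0.1  1.9]
```

Request:
servo_tool([
  {"dx":0.6,"dy":0,"dz":0,"rx":0,"ry":0,"rz":0,"fingers":1},
  {"dx":0,"dy":0,"dz":0,"rx":0,"ry":0,"rz":0,"fingers":1},
])

```text
clock: 23.25
tcp_pos: [0.5824, 0.0043, 0.0836]
orientation: [-0.002, 0.052, 0.999, -0.0]
wrist_force: [-7.6, -0.1, 3.6]
finger_gap: 0.0001
```

Run:
```python
from h import *
r,c,a=track((633,-50),-.11)
cv2.imwrite("pics/s3.png",cv2.resize(r["img"][180:300,170:340,::-1],None,fx=4.5,fy=4.5,interpolation=cv2.INTER_CUBIC))
```

```text
clk 23.30 blk [633.7 -49.9] a -0.122 rel -0.014 score 106 in fence [-44.8 -10.4] corner gaps(-y,+y) [ 0.8 -1.2]
tcp [582.3   4.2  83.6] yaw -0.105 in block [-57.5  47.5] F [-6.8  0.1  3.9]
```

View pics/s3.png

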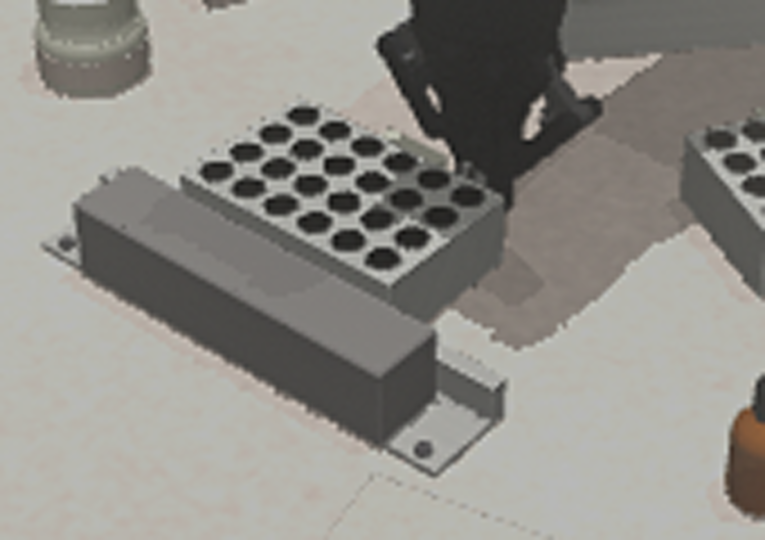

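Request:
servo_tool([
  {"dx":-19,"dy":2,"dz":0,"rx":0,"ry":0,"rz":0,"fingers":1},
  {"dx":-19,"dy":2,"dz":0,"rx":0,"ry":0,"rz":0,"fingers":1},
  {"dx":-3.5,"dy":-32,"dz":0,"rx":0,"ry":0,"rz":0,"fingers":1},
  {"dx":-3.5,"dy":-32,"dz":0,"rx":0,"ry":0,"rz":0,"fingers":1},
  {"dx":-3.5,"dy":-32,"dz":0,"rx":0,"ry":0,"rz":0,"fingers":1},
  {"dx":0,"dy":0,"dz":0,"rx":0,"ry":0,"rz":0,"fingers":1},
  {"dx":15,"dy":-1.5,"dz":0,"rx":0,"ry":0,"rz":0,"fingers":1},
  {"dx":14,"dy":-1.5,"dz":0,"rx":0,"ry":0,"rz":0,"fingers":1},
])

```text
clock: 24.1
tcp_pos: [0.5656, -0.091, 0.0843]
orientation: [0.001, 0.053, 0.999, 0.0]
wrist_force: [0.9, 0.3, -0.2]
finger_gap: 0.0001
```

Request:
servo_tool([
  {"dx":4,"dy":0,"dz":0,"rx":0,"ry":0,"rz":0,"fingers":1},
  {"dx":2,"dy":0,"dz":0,"rx":0,"ry":0,"rz":0,"fingers":1},
  {"dx":1,"dy":0,"dz":0,"rx":0,"ry":0,"rz":0,"fingers":1},
  {"dx":1,"dy":0,"dz":0,"rx":0,"ry":0,"rz":0,"fingers":1},
  {"dx":0.5,"dy":0,"dz":0,"rx":0,"ry":0,"rz":0,"fingers":1},
  {"dx":0,"dy":0,"dz":0,"rx":0,"ry":0,"rz":0,"fingers":1},
])

```text
clock: 24.7
tcp_pos: [0.5719, -0.0904, 0.0837]
orientation: [-0.001, 0.052, 0.999, 0.0]
wrist_force: [-4.3, 0.5, 2.4]
finger_gap: 0.0004
```

Run:
```python
from h import *
track((634,-50),-.11)
```

```text
clk 24.75 blk [633.9 -50. ] a -0.114 rel -0.006 score 102 in fence [-44.5 -10.5] corner gaps(-y,+y) [-0.1 -0.9]
tcp [571.9 -90.4  83.7] yaw -0.105 in block [-57.1 -47.1] F [-4.4  1.3  2. ]
```

Request:
servo_tool([
  {"dx":0.6,"dy":0,"dz":0,"rx":0,"ry":0,"rz":0,"fingers":1},
  {"dx":0.5,"dy":0,"dz":0,"rx":0,"ry":0,"rz":0,"fingers":1},
  {"dx":0,"dy":0,"dz":0,"rx":0,"ry":0,"rz":0,"fingers":1},
])

```text
clock: 25.05
tcp_pos: [0.5721, -0.0904, 0.0837]
orientation: [-0.002, 0.052, 0.999, 0.0]
wrist_force: [-9.0, 0.8, 6.2]
finger_gap: -0.0003
```

Request:
servo_tool([
  {"dx":0.5,"dy":0,"dz":0,"rx":0,"ry":0,"rz":0,"fingers":1},
  {"dx":0.5,"dy":0,"dz":0,"rx":0,"ry":0,"rz":0,"fingers":1},
  {"dx":0,"dy":0,"dz":0,"rx":0,"ry":0,"rz":0,"fingers":1},
])

```text
clock: 25.35
tcp_pos: [0.5722, -0.0904, 0.0835]
orientation: [-0.003, 0.053, 0.999, 0.0]
wrist_force: [-10.4, 1.0, 7.4]
finger_gap: -0.0
```

Run:
```python
from h import *
track((634,-50),-.11)
```

```text
clk 25.40 blk [633.8 -49.9] a -0.114 rel -0.006 score 101 in fence [-44.6 -10.3] corner gaps(-y,+y) [ 0.1 -0.8]
tcp [572.2 -90.4  83.6] yaw -0.105 in block [-56.6 -47.3] F [-10.7   0.1   8. ]
```

Request:
servo_tool([
  {"dx":-19,"dy":2,"dz":0,"rx":0,"ry":0,"rz":0,"fingers":1},
  {"dx":-19,"dy":2,"dz":0,"rx":0,"ry":0,"rz":0,"fingers":1},
  {"dx":3.5,"dy":32,"dz":0,"rx":0,"ry":0,"rz":0,"fingers":1},
  {"dx":3.5,"dy":32,"dz":0,"rx":0,"ry":0,"rz":0,"fingers":1},
  {"dx":3.5,"dy":32,"dz":0,"rx":0,"ry":0,"rz":0,"fingers":1},
  {"dx":0,"dy":0,"dz":0,"rx":0,"ry":0,"rz":0,"fingers":1},
  {"dx":15,"dy":-2,"dz":0,"rx":0,"ry":0,"rz":0,"fingers":1},
  {"dx":14,"dy":-2,"dz":0,"rx":0,"ry":0,"rz":0,"fingers":1},
])

```text
clock: 26.2
tcp_pos: [0.5776, 0.0051, 0.0842]
orientation: [0.001, 0.052, 0.999, -0.0]
wrist_force: [1.1, -0.2, 0.1]
finger_gap: 0.0001
```

Request:
servo_tool([
  {"dx":3,"dy":0,"dz":0,"rx":0,"ry":0,"rz":0,"fingers":1},
  {"dx":1,"dy":0,"dz":0,"rx":0,"ry":0,"rz":0,"fingers":1},
  {"dx":0,"dy":0,"dz":0,"rx":0,"ry":0,"rz":0,"fingers":1},
])

```text
clock: 26.5
tcp_pos: [0.5802, 0.0049, 0.0837]
orientation: [-0.0, 0.053, 0.999, 0.0]
wrist_force: [0.3, -0.1, -0.5]
finger_gap: 0.0002
```

Request:
servo_tool([
  {"dx":1,"dy":0,"dz":0,"rx":0,"ry":0,"rz":0,"fingers":1},
  {"dx":0,"dy":0,"dz":0,"rx":0,"ry":0,"rz":0,"fingers":1},
])

```text
clock: 26.7
tcp_pos: [0.5813, 0.0051, 0.0839]
orientation: [-0.0, 0.052, 0.999, 0.0]
wrist_force: [0.2, 0.1, 0.5]
finger_gap: 0.0
```

Run:
```python
from h import *
track((634,-50),-.11)
```

```text
clk 26.75 blk [633.5 -49.6] a -0.120 rel -0.013 score 106 in fence [-44.9 -10.1] corner gaps(-y,+y) [ 0.8 -1. ]
tcp [581.4   5.1  83.9] yaw -0.105 in block [-58.4  48.1] F [-0.3  0.5 -0.3]
```

Request:
servo_tool([
  {"dx":0.5,"dy":0,"dz":0,"rx":0,"ry":0,"rz":0,"fingers":1},
  {"dx":0.5,"dy":0,"dz":0,"rx":0,"ry":0,"rz":0,"fingers":1},
  {"dx":0,"dy":0,"dz":0,"rx":0,"ry":0,"rz":0,"fingers":1},
])

```text
clock: 27.05
tcp_pos: [0.5823, 0.0052, 0.0839]
orientation: [-0.0, 0.052, 0.999, 0.0]
wrist_force: [-1.5, 1.1, 1.8]
finger_gap: -0.0001
```

Request:
servo_tool([
  {"dx":0.5,"dy":0,"dz":0,"rx":0,"ry":0,"rz":0,"fingers":1},
  {"dx":0.5,"dy":0,"dz":0,"rx":0,"ry":0,"rz":0,"fingers":1},
  {"dx":0,"dy":0,"dz":0,"rx":0,"ry":0,"rz":0,"fingers":1},
])

```text
clock: 27.35
tcp_pos: [0.5825, 0.0052, 0.0837]
orientation: [-0.001, 0.052, 0.999, -0.0]
wrist_force: [-6.2, -0.1, 3.8]
finger_gap: 0.0002
```

Request:
servo_tool([
  {"dx":-20,"dy":2,"dz":0,"rx":0,"ry":0,"rz":0,"fingers":1},
  {"dx":-20,"dy":2,"dz":0,"rx":0,"ry":0,"rz":0,"fingers":1},
  {"dx":0,"dy":0,"dz":40,"rx":0,"ry":0,"rz":0,"fingers":1},
  {"dx":0,"dy":0,"dz":40,"rx":0,"ry":0,"rz":0,"fingers":1},
  {"dx":0,"dy":0,"dz":40,"rx":0,"ry":0,"rz":0,"fingers":1},
  {"dx":-20,"dy":-30,"dz":30,"rx":0,"ry":0,"rz":0,"fingers":1},
  {"dx":-20,"dy":-40,"dz":20,"rx":0,"ry":0,"rz":0,"fingers":1},
  {"dx":-20,"dy":-40,"dz":20,"rx":0,"ry":0,"rz":0,"fingers":1},
])

```text
clock: 28.15
tcp_pos: [0.4838, -0.1017, 0.2756]
orientation: [0.002, 0.051, 0.999, -0.0]
wrist_force: [1.3, -0.2, 0.4]
finger_gap: -0.0001
```

Request:
servo_tool([
  {"dx":-20,"dy":-45,"dz":0,"rx":0,"ry":0,"rz":0,"fingers":1},
  {"dx":-20,"dy":-45,"dz":0,"rx":0,"ry":0,"rz":0,"fingers":1},
  {"dx":-20,"dy":-45,"dz":0,"rx":0,"ry":0,"rz":0,"fingers":1},
  {"dx":-20,"dy":-45,"dz":0,"rx":0,"ry":0,"rz":0,"fingers":1},
  {"dx":-20,"dy":-45,"dz":0,"rx":0,"ry":0,"rz":0,"fingers":1},
  {"dx":0,"dy":-45,"dz":0,"rx":0,"ry":0,"rz":0,"fingers":1},
  {"dx":0,"dy":0,"dz":0,"rx":0,"ry":0,"rz":0,"fingers":1},
])

```text
clock: 28.85
tcp_pos: [0.3834, -0.3766, 0.2738]
orientation: [0.001, 0.055, 0.998, -0.002]
wrist_force: [-0.3, 0.7, 0.4]
finger_gap: 0.0002
```

Run:
```python
from h import *
track((634,-50),-.11)
r,c,a=track((634,-50),-.11,cam="top")
for t in("jar","dropper","carton"): print(t,[int(v) for v in cut_out(t,"top")[0]["extent"]])
cv2.imwrite("pics/t4.png",cv2.resize(r["img"][90:250,140:460,::-1],None,fx=2.4,fy=2.4,interpolation=cv2.INTER_CUBIC))
```

```text
clk 28.90 blk [633.3 -49.6] a -0.119 rel -0.012 score 114 in fence [-45.1 -10.1] corner gaps(-y,+y) [ 1.  -0.7]
tcp [ 383.4 -373.9  273.6] yaw -0.109 in block [-209.6 -351.7] F [1.3 0.3 0.3]
clk 28.95 blk [633.2 -48.2] a -0.106 rel 0.002 score 91 in fence [-45.4  -8.7] corner gaps(-y,+y) [0.3 0.6]
tcp [ 383.5 -372.   273.6] yaw -0.107 in block [-214.2 -348.3] F [-0.1  0.  -0.3]
jar [398, 178, 438, 213]
dropper [159, 128, 178, 150]
carton [393, 242, 454, 292]
```

View pics/t4.png

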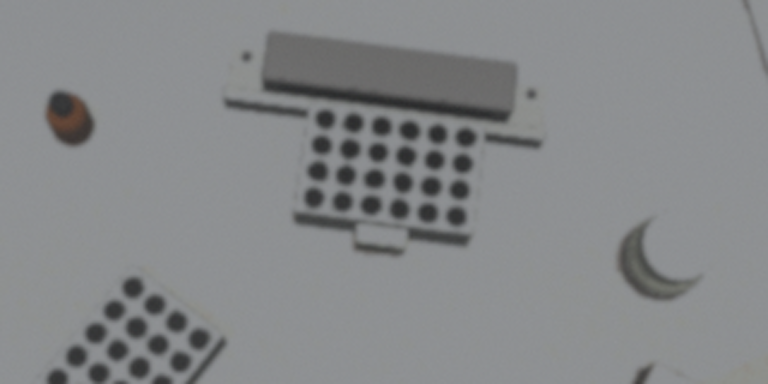

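Top says flush (rel 0.002) and scene says -0.012, so I'll probe the -y end once more by touch.

Request:
servo_tool([
  {"dx":21,"dy":41,"dz":0,"rx":0,"ry":0,"rz":0,"fingers":1},
  {"dx":21,"dy":41,"dz":0,"rx":0,"ry":0,"rz":0,"fingers":1},
  {"dx":21,"dy":41,"dz":0,"rx":0,"ry":0,"rz":0,"fingers":1},
  {"dx":21,"dy":41,"dz":0,"rx":0,"ry":0,"rz":0,"fingers":1},
  {"dx":21,"dy":41,"dz":0,"rx":0,"ry":0,"rz":0,"fingers":1},
  {"dx":21,"dy":41,"dz":0,"rx":0,"ry":0,"rz":0,"fingers":1},
  {"dx":21,"dy":39,"dz":0,"rx":0,"ry":0,"rz":0,"fingers":1},
  {"dx":0,"dy":0,"dz":0,"rx":0,"ry":0,"rz":0,"fingers":1},
])

```text
clock: 29.9
tcp_pos: [0.532, -0.0799, 0.2743]
orientation: [0.001, 0.048, 0.999, 0.001]
wrist_force: [-0.2, 0.9, 0.4]
finger_gap: 0.0001
```

Request:
servo_tool([
  {"dx":0,"dy":0,"dz":-40,"rx":0,"ry":0,"rz":0,"fingers":1},
  {"dx":0,"dy":0,"dz":-40,"rx":0,"ry":0,"rz":0,"fingers":1},
  {"dx":0,"dy":0,"dz":-40,"rx":0,"ry":0,"rz":0,"fingers":1},
  {"dx":0,"dy":0,"dz":-40,"rx":0,"ry":0,"rz":0,"fingers":1},
  {"dx":0,"dy":0,"dz":-30,"rx":0,"ry":0,"rz":0,"fingers":1},
  {"dx":0,"dy":0,"dz":0,"rx":0,"ry":0,"rz":0,"fingers":1},
  {"dx":0,"dy":0,"dz":0,"rx":0,"ry":0,"rz":0,"fingers":1},
])

```text
clock: 30.6
tcp_pos: [0.5303, -0.0854, 0.0844]
orientation: [-0.0, 0.052, 0.999, 0.0]
wrist_force: [0.0, -0.5, 1.0]
finger_gap: 0.0
```

Request:
servo_tool([
  {"dx":15,"dy":-2,"dz":0,"rx":0,"ry":0,"rz":0,"fingers":1},
  {"dx":15,"dy":-2,"dz":0,"rx":0,"ry":0,"rz":0,"fingers":1},
  {"dx":7,"dy":-1,"dz":0,"rx":0,"ry":0,"rz":0,"fingers":1},
  {"dx":2,"dy":0,"dz":0,"rx":0,"ry":0,"rz":0,"fingers":1},
  {"dx":1,"dy":0,"dz":0,"rx":0,"ry":0,"rz":0,"fingers":1},
  {"dx":0,"dy":0,"dz":0,"rx":0,"ry":0,"rz":0,"fingers":1},
])

```text
clock: 31.2
tcp_pos: [0.5704, -0.0907, 0.0843]
orientation: [0.0, 0.052, 0.999, 0.0]
wrist_force: [0.2, -0.3, -0.0]
finger_gap: -0.0002
```

Request:
servo_tool([
  {"dx":1,"dy":0,"dz":0,"rx":0,"ry":0,"rz":0,"fingers":1},
  {"dx":0.5,"dy":0,"dz":0,"rx":0,"ry":0,"rz":0,"fingers":1},
  {"dx":0,"dy":0,"dz":0,"rx":0,"ry":0,"rz":0,"fingers":1},
])

```text
clock: 31.5
tcp_pos: [0.5718, -0.0907, 0.0838]
orientation: [-0.0, 0.052, 0.999, 0.0]
wrist_force: [-1.2, 0.6, 0.8]
finger_gap: 0.0002
```

Request:
servo_tool([
  {"dx":0.5,"dy":0,"dz":0,"rx":0,"ry":0,"rz":0,"fingers":1},
  {"dx":0.5,"dy":0,"dz":0,"rx":0,"ry":0,"rz":0,"fingers":1},
  {"dx":0,"dy":0,"dz":0,"rx":0,"ry":0,"rz":0,"fingers":1},
])

```text
clock: 31.8
tcp_pos: [0.572, -0.0907, 0.0836]
orientation: [-0.001, 0.052, 0.999, 0.0]
wrist_force: [-5.5, -0.3, 2.4]
finger_gap: -0.0
```

Request:
servo_tool([
  {"dx":0.5,"dy":0,"dz":0,"rx":0,"ry":0,"rz":0,"fingers":1},
  {"dx":0.5,"dy":0,"dz":0,"rx":0,"ry":0,"rz":0,"fingers":1},
  {"dx":0,"dy":0,"dz":0,"rx":0,"ry":0,"rz":0,"fingers":1},
])

```text
clock: 32.1
tcp_pos: [0.5721, -0.0907, 0.0836]
orientation: [-0.002, 0.053, 0.999, -0.0]
wrist_force: [-8.0, -0.2, 5.3]
finger_gap: 0.0001
```

Request:
servo_tool([
  {"dx":-20,"dy":2,"dz":0,"rx":0,"ry":0,"rz":0,"fingers":1},
  {"dx":-20,"dy":2,"dz":0,"rx":0,"ry":0,"rz":0,"fingers":1},
  {"dx":0,"dy":0,"dz":40,"rx":0,"ry":0,"rz":0,"fingers":1},
  {"dx":0,"dy":0,"dz":40,"rx":0,"ry":0,"rz":0,"fingers":1},
  {"dx":0,"dy":0,"dz":40,"rx":0,"ry":0,"rz":0,"fingers":1},
  {"dx":-20,"dy":-40,"dz":40,"rx":0,"ry":0,"rz":0,"fingers":1},
  {"dx":-20,"dy":-40,"dz":20,"rx":0,"ry":0,"rz":0,"fingers":1},
  {"dx":-20,"dy":-45,"dz":0,"rx":0,"ry":0,"rz":0,"fingers":1},
])

```text
clock: 32.9
tcp_pos: [0.4791, -0.2066, 0.2613]
orientation: [0.004, 0.051, 0.999, -0.002]
wrist_force: [0.1, 0.3, 0.1]
finger_gap: -0.0004
```

Request:
servo_tool([
  {"dx":-20,"dy":-45,"dz":0,"rx":0,"ry":0,"rz":0,"fingers":1},
  {"dx":-20,"dy":-45,"dz":0,"rx":0,"ry":0,"rz":0,"fingers":1},
  {"dx":-20,"dy":-45,"dz":0,"rx":0,"ry":0,"rz":0,"fingers":1},
  {"dx":0,"dy":0,"dz":0,"rx":0,"ry":0,"rz":0,"fingers":1},
  {"dx":0,"dy":0,"dz":0,"rx":0,"ry":0,"rz":0,"fingers":1},
])

```text
clock: 33.4
tcp_pos: [0.4171, -0.3415, 0.2572]
orientation: [0.0, 0.054, 0.999, 0.0]
wrist_force: [-0.0, 0.4, 1.0]
finger_gap: -0.0002
```

Run:
```python
from h import *
track((634,-50),-.11)
track((634,-50),-.11,cam="top")
```

```text
clk 33.45 blk [633.4 -49.6] a -0.118 rel -0.010 score 115 in fence [-45.1 -10.1] corner gaps(-y,+y) [ 0.8 -0.6]
tcp [ 417.5 -340.3  257.1] yaw -0.106 in block [-180.3 -314.1] F [-0.1  1.  -0.5]
clk 33.50 blk [633.3 -48.2] a -0.107 rel 0.001 score 91 in fence [-45.4  -8.7] corner gaps(-y,+y) [0.3 0.4]
tcp [ 417.9 -339.6  257.2] yaw -0.104 in block [-183.2 -312.7] F [-0.2  0.9 -0.2]
```

Touch and the top camera agree that the block is flush, so I'm handing in.

Run:
```python
from h import *
print(job.hand_in(), env.get_state()["clock"])
```

```text
the job is handed in; nothing more can be done
the job is handed in; nothing more can be done
```

I turned the block square to the fence, then pushed it on with alternating corner pushes until its plain side was flush. The job is handed in at about 33.5 s of the 72 s allowed.

**Squaring:** The block was square, within about 0.001 rad, with roughly 23 mm still to go to the fence. One push on the -y end face slid the block about 12 mm sideways instead of turning it. It stayed well inside the fence.

**Final checks:**
- **Touch:** Pushing either end made the finger stall, with the force rising to 6–10 N at unchanged positions. The line through those stalls matches the fence angle to about 0.001 rad.
- **Top camera:** It shows 0.001 rad off square and corner gaps of 0.3–0.4 mm. The block's centre is about 9 mm from the fence's middle, so neither end overhangs.
- **Bystanders:** In the top camera, the jar, dropper bottle and carton are within a few pixels of where they started.
- **Thermometer:** The finger stayed clear of it on every planned path, and no unexpected force showed.

**Disagreement:** The scene camera read -0.010 rad, with gaps of 0.8 and -0.6 mm. I took that as its own error, since the touch and top-camera checks agreed with each other.

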